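# Close the ring-gauge case and press its lid home

## Task

Take the lid out of the rack, lay it flat on the bench with its handle up and let go, then take it again by the handle and set it gently in the mouth of the gauge case so that it rests, released, on the two raised catch bars. Then press it down at both ends until it is fully home, level and flush with the case all round, without forcing it, and leave the other things on the bench alone.

Things in the scene. Friction and masses are not known exactly. Their poses are not given: they have to be found in the camera images.
- lid_center (a point): centre of the lid's plate: grey plastic, 140 x 90 x 10 mm, about 0.18 kg, a rib handle on its outer face. Axes: x = out of the outer face (up when it lies right way up), y = along the 140 mm, z = along the 90 mm. It starts standing on a long edge in the rack: x level, roughly away from the robot, z up, top edge 45 mm above this point
- lid_handle (a point): centre of the lid's solid rib handle, 19 mm along lid x from lid_center. The rib stands 28 mm out of the outer face, is 60 mm long (lid y) and 12 mm wide (lid z): pinch it across its width. With its lower edge on the bench, leant back (handle side up) by over 0.2 rad and let go, the lid falls flat, handle up
- lid_end_a (a point): point in the middle of the lid's thickness, 55 mm from lid_center towards lid +y, 5 mm below the outer face: above a catch bar when the lid is on the case; press the outer face here
- lid_end_b (a point): the same at the other end, 55 mm towards lid -y
- rack: fixed aluminium rack, 90 x 160 mm, 32 mm high; one slot along its y, 13 mm wide, floor 10 mm above the bench, holds the lower 22 mm of the lid. Origin: centre of its underside; axes parallel to the lid's at the start. Rack and case stand left and right, either way round; the bench midway between them, straight ahead of the robot, is free for laying the lid down
- case: fixed black instrument case, outside 120 (x) x 170 (y) mm, 50 mm high, with a steel ring gauge inside. Origin: centre of its underside, z up. Its mouth is a recess 98 x 148 mm and 10 mm deep (4 mm free around the lid), with the lid's length along the case's y, either end first
- case_seat (a point): centre of the ledge plane on which the fully pressed lid rests, 40 mm above the bench, 10 mm below the case's rim; a fully home lid has its outer face flush with the rim, 50 mm above the bench, and its centre 5 mm above this point
- catch_left (a joint): how far the catch bar at the case's +y end (55 mm from its middle) is pressed down, in m: 0 = 7 mm above the ledge, 0.007 = level with it. The two bars carry the lid's weight; each slides down against dry friction of 5 to 10 N (the two differ) and stays where pushed. Over 70 N of lid on case (impact counts: press slowly, stop on feeling it bottom) would crack it
- catch_right (a joint): the same for the catch bar at the case's -y end
- turned_part: bystander: turned steel part, a 90 mm wide, 55 mm high disc with a threaded spigot, 100 mm high in all. Origin: centre of its underside
- caliper: bystander: steel caliper with a black slide, 200 mm long along its y, lying flat
- gauge_block: bystander: steel block 35 x 50 x 25 mm
Not all that is in view belongs to the job. What is shaped like the part that bears lid_center but green, purple or red is not meant.

How it is judged (in metres and radians):
On the way, in this order (a step that is already met when the one before it is completed fails the run):
1. the lid lies flat on the bench, handle up, released (angle between lid_center's own x axis and vertical below 0.12 rad and height (world z) of lid_center below 0.012 m and contact force between the fingers and lid below 0.1 N), for 0.2 s.
2. the lid rests in the mouth of the case on the raised catch bars, released, both ends still at least 3 mm short of home (z of lid_end_a in the frame of case between 0.048 and 0.054 m and z of lid_end_b in the frame of case between 0.048 and 0.054 m and angle between lid_center's own x axis and vertical below 0.08 rad and horizontal distance between lid_center and case_seat below 0.008 m and contact force between the fingers and lid below 0.1 N), for 0.2 s.
At the end, for the whole second after the job is handed in: The lid lies at rest in the mouth of the case, handle up, its centre within 8 mm of the case's middle and its length along the case's (0.1 rad), tilted less than 0.03 rad, both ends within 1.7 mm of fully home (flush) (z of each of lid_end_a, lid_end_b in the frame of case below 0.0467 m and angle between lid_center's own x axis and vertical below 0.03 rad and horizontal distance between lid_center and case_seat below 0.008 m and angle between the y axis of lid_center and the y axis of case, either way round below 0.1 rad and linear speed of lid below 0.02 m/s); the robot touches nothing.
It fails at once if the lid is pressed on the case with more than 70 N (contact force between lid and case above 70 N).
It fails at once if the turned part is moved by more than 20 mm (distance of turned_part from where it was at the start of the episode above 0.02 m).
It fails at once if the caliper is moved by more than 20 mm (distance of caliper from where it was at the start of the episode above 0.02 m).
It fails at once if the gauge block is moved by more than 20 mm (distance of gauge_block from where it was at the start of the episode above 0.02 m).
It also fails if it takes over 72 s, if anything falls off the work surface, if the arm or the gripper's body presses on something with over 40 N, if the wrist force passes 120 N, or if a joint passes its speed limit or range.

## Robot

A 6-joint arm with a two-finger parallel gripper is mounted at the origin on the work surface. World frame = base frame: x ahead of the robot, y to its left, z up, the work surface at z = 0. Lengths are in mm, angles in rad, forces in N, time in s.
With the tool pointing down it reaches from about 300 to 775 mm from the base axis. Payload 14.6 kg.
Tool frame: the origin (TCP) lies between the finger pads; the fingertips stand 25 mm ahead of it and the grasp point (between the pads) lies 6 mm ahead of it; z points along the fingers, y is the line along which they close (so a half turn about z gives the same grasp; the last joint's range is limited). The gripper opens to 94 mm and grips with 3 to 60 N. Pads are 16 mm wide; open, the fingers measure 119 mm over their backs; the gripper's body (75 mm by 177 mm) begins 78 mm behind the grasp point.
Start: joints at [-1.179, 0.3, 1.521, -0, 1.321, -0.067], TCP at [243.572, -493.115, 230.446] pointing down, gripper open.
Joint ranges: [-3.03, 3.03], [-0.79, 2.21], [0.23, 2.52], [-1.04, 4.18], [0, 3.07], [-2.55, 2.55]. Speed limits (rad/s): [2.22, 2.22, 2.57, 3.14, 3.14, 3.14].

## Interface

Orientations are given as [roll, pitch, yaw] about the fixed x, y, z axes, in that order (R = Rz(yaw) Ry(pitch) Rx(roll)).
In Python, from cell import manip gives the robot as it stands. The module is installed in compiled form; this text tells all that it offers.
- The arm moves only by the tool step_arm, never from a script. Its argument "series" is one flat list of numbers, 5 for each row, row after row: the shift along the world's x, y, z in mm, then the turn about the world's z in rad, then the closure, from 0 (fully open) to 1 (shut). In form: [dx, dy, dz, spin, jaw, dx, dy, dz, spin, jaw, ...]. A call has 1 to 20 rows; each row shifts and turns the commanded pose from where the row before left it; what a row does not reach is not made up. A row lasts 1/8 s, in which the tool goes at most 62.5 mm and 10.7 degrees, less where a joint would pass 70% of its speed; a pose out of reach is approached as far as the arm can. A call is refused whole if a number of a shift passes 62.5 or a number of a turn 0.188, either way. A call with a gripper value outside its range is refused whole. The fingers move at their own pace and stop on an object; "squeeze" is the grip in N (left out, the last holds). Time passes only in rows, so rows that do not move let the fingers close. It gives the time, the measured TCP pose, the force, the opening and the grip force at its end, in the units of the state.
- manip.read_state(): the state, without advancing time (a new reading comes with each control period).
- manip.camera(name): name is "scene" or "side" or "wrist"; returns (picture, depth): 480x640x3 uint8, blue, green, red; 480x640 float32, mm along the optical axis (not along the pixel's ray), 0 where there is no reading.
- manip.camera_info(name): a dict with "fovy" (degrees; the focal length in pixels is half the picture's height over the tangent of half this angle, whatever the lens; pixels are square), "cx", "cy" (the principal point, pixels), "eye" and "orientation" of the camera in the world. Camera axes: x right, y down, z forward; pixel columns grow to the right and rows downward; lengths in mm; the calibration is good to about 2 mm. The wrist camera is an equidistant fisheye: a pixel r from the principal point sees the ray r / f radians off the axis. A picture is of the moment at which its call begins: read the wrist's pose just before it. camera_info takes no time and is no camera call; for the wrist camera it gives the pose at the moment of the call.
- manip.sign_off(): hands the job in; it is judged then, once.
The state is a dict: "clock": time; "joints": joint angles; "qd": joint speeds; "effort": joint torques, N m; "eef_pos": TCP position; "eef_rot": TCP orientation; "wrist_force": force on the tool from outside, world axes, zero at the start; "moment": the same for the moment, N m; "finger_gap": finger opening in mm; "finger_force": force on a finger pad.
Only numpy, scipy, OpenCV 4.12 (cv2) and the standard library are available. Lean on these libraries where they do the work, as an engineer would, in place of code of your own. Each camera call takes 0.05 s, during which the arm holds its last target. There are 200 camera calls.

## Working session

There is one attempt and no reset: what is moved stays moved. The work goes in short steps, Python scripts to look and compute and a tool call to move; the robot and the scene stay as the last step left them, time stands still between calls to the robot, and variables do not carry over. Pictures are saved under pics/ and viewed, at most 10 in all, crops included, and the job is handed in when it is done.

Besides the shell and the picture viewer there is one more tool, called after ">>>" by a JSON object that holds its "fn" and its "kwargs". step_arm: Moves the arm, as the interface text tells. Its arguments: {"type":"object","properties":{"series":{"type":"array"},"squeeze":{"type":"number"}},"required":["series"]}

```bash
mkdir -p pics
python3 - <<'E'
from cell import manip
import cv2,numpy as np
s=manip.read_state();print(s)
for n in("scene","side"):
    i=manip.camera_info(n);print(n,i)
    p,d=manip.camera(n);cv2.imwrite(f"pics/{n}0.png",p);np.save(f"{n}0.npy",d)
E
```

```text
{'clock': 0.0, 'joints': array([-1.17858478e+00,  3.00478628e-01,  1.52156887e+00, -1.46865391e-05,
        1.32069890e+00, -6.65793742e-02]), 'qd': array([-0.00035342,  0.00075474,  0.0013277 , -0.00060018, -0.00107034,
       -0.00202085]), 'effort': array([-2.34401843e-03, -5.31807911e+01, -3.52739060e+01,  7.07944552e-02,
        2.43287394e-02, -1.14929412e-04]), 'eef_pos': array([ 243.49196264, -492.90918822,  229.8873491 ]), 'eef_rot': array([-3.14044051e+00, -6.25652648e-05,  4.58794525e-01]), 'wrist_force': array([ 0.00564548,  0.30211803, -0.20307898]), 'moment': array([-0.03061955,  0.03563643,  0.04606564]), 'finger_force': 0.0, 'finger_gap': 94.25834231121904}
scene {'fovy': 46.22451768244697, 'cx': 320.13856504042184, 'cy': 235.25084944658136, 'eye': array([1326.64033706,  169.89557461,  828.55103218]), 'orientation': array([-2.3000992 ,  0.00548829,  1.71660209])}
side {'fovy': 57.41171877300728, 'cx': 321.9074979503022, 'cy': 229.21093682519958, 'eye': array([ 80.06705099, 872.26315381, 731.65118152]), 'orientation': array([-2.22071348, -0.01818673, -2.68225591])}
```

View pics/scene0.png

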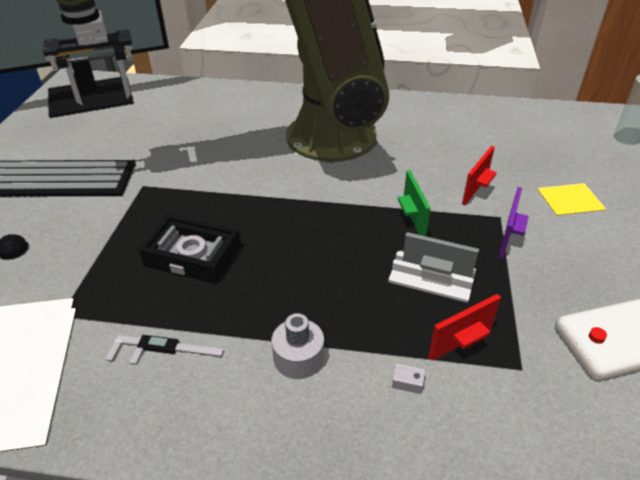

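View pics/side0.png

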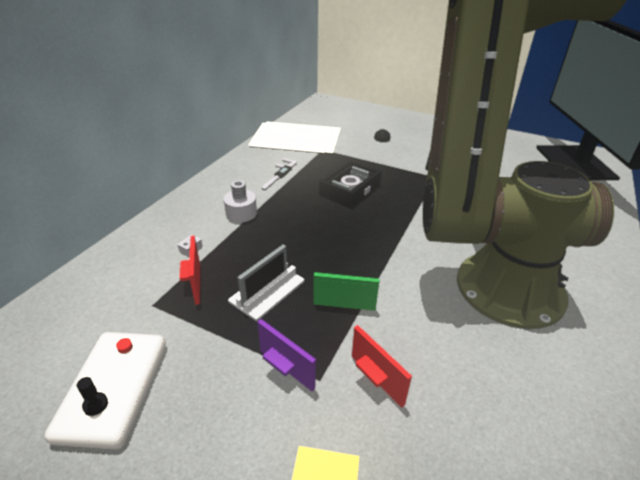

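The scene view shows the grey lid in the white rack at about (438,260), handle towards the camera. The case is at (190,248), the turned part at (298,345), the caliper at (165,345), the gauge block at (408,376), and coloured decoys stand around the rack. The side view agrees, with the lid at (263,277) and the case at (350,185).

```bash
cat > h.py <<'E'
from cell import manip
import cv2,numpy as np
from scipy.spatial.transform import Rotation as Ro
def cloud(n,i=None,d=None,p=None):
    i=i or manip.camera_info(n)
    if d is None: p,d=manip.camera(n)
    v,u=np.mgrid[:480,:640]; f=240/np.tan(np.radians(i["fovy"]/2))
    X=np.stack([(u-i["cx"])/f*d,(v-i["cy"])/f*d,d],-1)
    W=X@Ro.from_euler("xyz",i["orientation"]).as_matrix().T+i["eye"]
    W[d==0]=np.nan
    return W,p
def rect(P):
    (c,wh,a)=cv2.minAreaRect(P[:,:2].astype(np.float32)); return np.round(c,1),np.round(wh,1),round(a,2)
E
python3 - <<'E'
from h import *
for n,boxL,boxC in(("scene",(385,230,485,305),(135,210,245,285)),("side",(225,240,310,320),(315,160,385,208))):
    p=cv2.imread(f"pics/{n}0.png");W,_=cloud(n,None,np.load(f"{n}0.npy"),p)
    hsv=cv2.cvtColor(p,cv2.COLOR_BGR2HSV)
    def sub(b): return W[b[1]:b[3],b[0]:b[2]].reshape(-1,3),hsv[b[1]:b[3],b[0]:b[2]].reshape(-1,3)
    L,h=sub(boxL); ok=~np.isnan(L[:,0])&(h[:,1]<60); L=L[ok]
    for lo,hi in((27,35),(45,52),(65,90),(90,98),(98,110)):
        m=(L[:,2]>lo)&(L[:,2]<hi);print(n,"lid z",lo,hi,m.sum(),rect(L[m]) if m.sum()>5 else "")
    print("zmax",np.nanpercentile(L[:,2],[90,95,99,100]))
    C,h=sub(boxC); C=C[~np.isnan(C[:,0])]
    for lo,hi in((-5,5),(36,44),(44.5,47.5),(47.5,55)):
        m=(C[:,2]>lo)&(C[:,2]<hi);print(n,"case z",lo,hi,m.sum(),rect(C[m]) if m.sum()>5 else "")
    print("gnd",np.nanmedian(W[300:310,540:545,2]) )
E
```

```text
scene lid z 27 35 489 (array([507.1, 274.3]), array([159.9,  40.9]), 77.86)
scene lid z 45 52 143 (array([522.2, 277.8]), array([137.6,  34.6]), 77.67)
scene lid z 65 90 709 (array([510.4, 280. ]), array([139.2,  10.1]), 78.5)
scene lid z 90 98 266 (array([506.3, 281.4]), array([138.2,  16.3]), 77.55)
scene lid z 98 110 218 (array([506.6, 280.7]), array([138.7,  12.3]), 77.68)
zmax [ 81.56365982  94.41712976  99.57979445 102.42774786]
scene case z -5 5 3517 (array([ 479., -255.]), array([245.4, 278.6]), 8.42)
scene case z 36 44 1125 (array([ 515.9, -226.1]), array([170.1, 120.8]), 80.22)
scene case z 44.5 47.5 448 (array([ 513.9, -226.9]), array([172.4, 122.8]), 80.17)
scene case z 47.5 55 812 (array([ 514.9, -226.7]), array([171.6, 122.3]), 79.6)
gnd -0.9215283583671408
side lid z 27 35 438 (array([502. , 277.6]), array([160. ,  37.6]), 77.21)
side lid z 45 52 105 (array([500.2, 285. ]), array([136.9,  10.3]), 74.51)
side lid z 65 90 439 (array([500.4, 283.1]), array([142.4,  11.4]), 75.27)
side lid z 90 98 220 (array([504.2, 282.6]), array([140.1,  12.2]), 77.79)
side lid z 98 110 102 (array([504. , 285.5]), array([133.7,  11.1]), 78.05)
zmax [ 69.52983012  89.12781316  98.54910377 101.29274768]
side case z -5 5 1527 (array([ 521.9, -273.5]), array([242. , 304.3]), 27.04)
side case z 36 44 447 (array([ 510.8, -221.8]), array([168.2, 119.2]), 80.31)
side case z 44.5 47.5 238 (array([ 512. , -225.3]), array([174.6, 121.4]), 80.02)
side case z 47.5 55 167 (array([ 510.7, -222.7]), array([172.5, 121.2]), 80.02)
gnd 23.1982492370297
```

Run:
```python
from h import *
for n in("scene","side"):
    p=cv2.imread(f"pics/{n}0.png");W,_=cloud(n,None,np.load(f"{n}0.npy"),p)
    hsv=cv2.cvtColor(p,cv2.COLOR_BGR2HSV)
    for nm,b in dict(scene=dict(green=(395,165,435,240),turned=(265,310,330,380),purple=(498,185,532,260),caliper=(100,330,230,365),block=(388,362,430,394),red=(427,295,503,360)),side=dict(green=(310,268,380,315))) [n].items():
        A=W[b[1]:b[3],b[0]:b[2]].reshape(-1,3); A=A[(A[:,2]>6)&(A[:,2]<130)&(A[:,0]>250)]
        print(n,nm,len(A),A.min(0).round(),A.max(0).round())
```

```text
scene green 1238 [260. 194.   6.] [504. 266. 102.]
scene turned 2622 [657.  -5.   6.] [785.  85. 103.]
scene purple 678 [292. 414.   6.] [431. 474.  92.]
scene caliper 1052 [ 734. -296.    6.] [796. -96.  15.]
scene block 704 [742. 207.   6.] [784. 259.  28.]
scene red 2304 [553. 268.   6.] [714. 383.  92.]
side green 1930 [258. 210.   6.] [392. 264.  91.]
```

>>> {"fn": "step_arm", "kwargs": {"series": [40, 62, 0, 0.12, 0.4, 40, 62, 0, 0.12, 0.4, 40, 62, 0, 0.12, 0.4, 40, 62, 0, 0.12, 0.4, 40, 62, 0, 0.12, 0.4, 40, 62, 0, 0.12, 0.4, 20, 62, 0, 0.12, 0.4, 0, 62, 0, 0.057, 0.4, 0, 62, 0, 0, 0.4, 0, 62, 0, 0, 0.4, 0, 62, 0, 0, 0.4, 1, 62, 0, 0, 0.4, 0, 31, 0, 0, 0.4, 0, 0, 0, 0, 0.4, 0, 0, 0, 0, 0.4]}}

```text
clock: 1.98
eef_pos: [467.0, 221.8, 230.2]
eef_rot: [-3.141, 0.0, 1.356]
wrist_force: [0.3, -0.6, 0.4]
finger_gap: 56.4
finger_force: 0.0
```

>>> {"fn": "step_arm", "kwargs": {"series": [20, 30, 0, 0, 0.4, 18, 30, 0, 0, 0.4, 0, 0, -30, 0, 0.4, 0, 0, -40, 0, 0.4, 0, 0, -30, 0, 0.4, 0, 0, -20, 0, 0.4, 0, 0, -17, 0, 0.4, 0, 0, 0, 0, 0.4, 0, 0, 0, 0, 0.4], "squeeze": 15}}

```text
clock: 3.1
eef_pos: [505.5, 282.4, 94.3]
eef_rot: [3.141, -0.001, 1.355]
wrist_force: [-0.2, -0.5, -0.2]
finger_gap: 56.3
finger_force: 0.0
```

Run:
```python
from h import *
p,d=manip.camera("wrist");q,_=manip.camera("scene")
cv2.imwrite("pics/w1.png",np.hstack([cv2.resize(p,(400,300)),q[170:320,360:560].repeat(2,0).repeat(2,1)]))
```

```text
(no output)
```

View pics/w1.png

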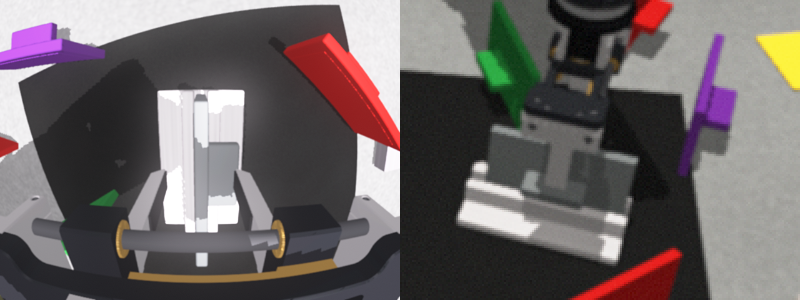

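The fingers straddle the lid's top edge just above the handle: the lid runs vertically at u≈200 in the left half of the picture, with fingers on both sides.

>>> {"fn": "step_arm", "kwargs": {"series": [0, 0, 0, 0, 1, 0, 0, 0, 0, 1, 0, 0, 0, 0, 1, 0, 0, 0, 0, 1, 0, 0, 0, 0, 1], "squeeze": 20}}

```text
clock: 3.82
eef_pos: [505.1, 282.5, 93.4]
eef_rot: [3.142, -0.0, 1.356]
wrist_force: [5.0, -1.7, -2.5]
finger_gap: 9.9
finger_force: 12.6
```

>>> {"fn": "step_arm", "kwargs": {"series": [0, 0, 10, 0, 1, 0, 0, 20, 0, 1, 0, 0, 25, 0, 1, 0, 0, 25, 0, 1, 0, -15, 0, 0.02, 1, 5, -35, 0, 0.02, 1, 5, -40, 0, 0, 1, 5, -40, 0, 0, 1, 5, -40, 0, 0, 1, 5, -40, 0, 0, 1, 5, -25, 0, 0, 1, 5, -17, 0, 0, 1, 0, 0, 0, 0, 1, 0, 0, 0, 0, 1]}}

```text
clock: 5.58
eef_pos: [539.9, 31.2, 173.5]
eef_rot: [-3.141, -0.0, 1.396]
wrist_force: [0.1, 0.8, -1.8]
finger_gap: 9.7
finger_force: 20.0
```

Run:
```python
from h import *
for n in("scene","side"):
    W,p=cloud(n); A=W.reshape(-1,3); t=manip.read_state()["eef_pos"]
    m=(abs(A[:,0]-t[0])<40)&(abs(A[:,1]-t[1])<90)&(A[:,2]>15); A=A[m]
    print(n,t.round(1),A[:,2].min())
    for lo in range(60,180,10):
        B=A[(A[:,2]>lo)&(A[:,2]<lo+10)]
        if len(B)>10: print(lo,len(B),*rect(B),B[:,2].min().round(1))
    if n=="scene": cv2.imwrite("pics/s2.png",p)
```

```text
scene [539.9  31.3 173.5] 85.04255277600487
80 16 [541.   30.1] [127.    3.9] 78.84 85.0
90 251 [542.9  30. ] [140.3  12.1] 83.1 90.2
100 170 [543.8  29.3] [140.7  10.2] 82.34 100.0
110 150 [543.9  29.6] [140.    9.6] 81.87 110.1
120 166 [555.5  28.5] [138.1  32. ] 81.79 120.0
130 445 [557.2  27.1] [140.   37.9] 81.5 130.0
140 443 [557.2  27.3] [140.5  33.6] 80.96 140.0
150 267 [548.3  29.3] [139.9  16.3] 79.02 150.0
160 299 [548.2  29.2] [139.5  20.2] 82.19 160.0
170 394 [544.1  29.9] [139.2  32.1] 88.65 170.0
side [539.9  31.3 173.5] 87.93626988423739
80 14 [536.1  36. ] [129.    7.6] 76.1 87.9
90 104 [533.9  32.9] [141.1   9. ] 77.83 90.1
100 124 [533.6  33.6] [139.3   9. ] 77.28 100.1
110 112 [534.   32.6] [139.3   8.8] 77.7 110.3
120 121 [536.5  33.9] [140.5  11.4] 79.01 120.0
130 124 [533.9  33.8] [138.7  10.6] 76.51 130.0
140 115 [534.7  32.4] [142.6   9.8] 77.65 140.3
150 118 [530.   33.4] [142.4  18.7] 77.99 150.1
160 129 [535.5  33.1] [138.1  34.4] 67.49 160.2
170 196 [536.6  33.8] [138.2  34.2] 71.16 170.1
```

>>> {"fn": "step_arm", "kwargs": {"series": [0, 0, -20, 0, 1, 0, 0, -30, 0, 1, 0, 0, -20, 0, 1, 0, 0, -10, 0, 1, 0, 0, -4, 0, 1, 0, 0, -3, 0, 1, 0, 0, -2, 0, 1, 0, 0, 0, 0, 1, 0, 0, 0, 0, 1], "squeeze": 15}}

```text
clock: 6.8
eef_pos: [540.2, 30.5, 84.7]
eef_rot: [3.141, -0.0, 1.396]
wrist_force: [-0.3, 0.8, -2.7]
finger_gap: 9.9
finger_force: 15.0
```

>>> {"fn": "step_arm", "kwargs": {"series": [0, 0, -1, 0, 1, 0, 0, 0, 0, 1]}}

```text
clock: 7.05
eef_pos: [540.1, 30.5, 83.4]
eef_rot: [-3.142, 0.0, 1.396]
wrist_force: [0.2, -0.2, -2.2]
finger_gap: 9.8
finger_force: 15.0
```

>>> {"fn": "step_arm", "kwargs": {"series": [0, 0, -1, 0, 1, 0, 0, 0, 0, 1]}}

```text
clock: 7.3
eef_pos: [540.2, 30.5, 83.4]
eef_rot: [3.141, -0.0, 1.396]
wrist_force: [-3.8, -0.7, 8.2]
finger_gap: 9.7
finger_force: 15.0
```

Contact. Open fully; then rise.

>>> {"fn": "step_arm", "kwargs": {"series": [0, 0, 0, 0, 0.6, 0, 0, 0, 0, 0.4, 0, 0, 0, 0, 0.2, 0, 0, 0, 0, 0, 0, 0, 0, 0, 0, 0, 0, 0, 0, 0, 0, 0, 6, 0, 0, 0, 0, 7, 0, 0, 0, 0, 0, 0, 0]}}

```text
clock: 8.43
eef_pos: [540.4, 30.5, 96.3]
eef_rot: [3.14, -0.0, 1.396]
wrist_force: [0.7, -0.7, -1.2]
finger_gap: 93.4
finger_force: 0.0
```

Run:
```python
from h import *
q,_=manip.camera("side");p,_=manip.camera("scene")
cv2.imwrite("pics/s3.png",np.hstack([q[160:360,180:440],p[140:340,200:460]]))
```

```text
(no output)
```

View pics/s3.png

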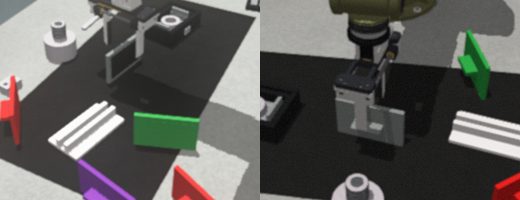

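The lid stands upright on the bench between the open fingers, at about (125,60) in the left crop. I'll push it back now.

>>> {"fn": "step_arm", "kwargs": {"series": [-12, 2, 0, 0, 0, -14, 2, 0, 0, 0, -10, 2, 0, 0, 0, -5, 1, 0, 0, 0, -5, 1, 0, 0, 0, -5, 1, 0, 0, 0, -5, 1, 0, 0, 0, -5, 1, 0, 0, 0, -5, 1, 0, 0, 0, -5, 1, 0, 0, 0, 0, 0, 0, 0, 0, 0, 0, 0, 0, 0, 0, 0, 30, 0, 0, 0, 0, 40, 0, 0, 0, 0, 0, 0, 0]}}

```text
clock: 10.4
eef_pos: [470.3, 43.5, 167.9]
eef_rot: [3.137, -0.001, 1.396]
wrist_force: [0.2, 0.2, -0.5]
finger_gap: 93.9
finger_force: 0.0
```

Run:
```python
from h import *
q,_=manip.camera("side");p,_=manip.camera("scene")
cv2.imwrite("pics/s4.png",np.hstack([q[160:360,180:440],p[140:340,200:460]]))
```

```text
(no output)
```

View pics/s4.png

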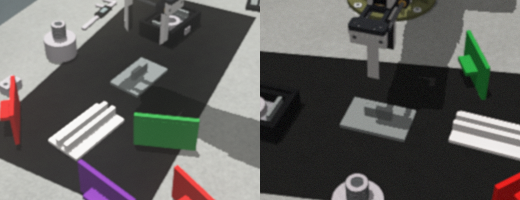

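The lid lies flat with its handle up, at about (138,75) in the left crop and (378,117) in the right. Next I measure the handle and the plate.

Run:
```python
from h import *
for n in("scene","side"):
    W,p=cloud(n); A=W.reshape(-1,3)
    m=(abs(A[:,0]-495)<90)&(abs(A[:,1]-35)<100); A=A[m]
    for lo,hi in((6,14),(15,33),(34,42)):
        B=A[(A[:,2]>lo)&(A[:,2]<hi)]; print(n,lo,len(B),*rect(B))
    W=np.nan_to_num(W)
    c=W.reshape(-1,3);m=(c[:,2]>46)&(c[:,2]<55)&(abs(c[:,0]-513)<100)&(abs(c[:,1]+225)<110);print("case",*rect(c[m]))
```

```text
scene 6 1657 [489.8  38.4] [141.   95.4] 79.7
scene 15 176 [492.9  37.5] [61.1  9.9] 82.77
scene 34 134 [489.8  38.2] [59.7 15.7] 77.2
case [ 514.1 -226.9] [171.6 123.4] 80.06
side 6 849 [486.8  41.3] [143.6  92.2] 79.37
side 15 85 [485.6  41.5] [60.1 11.7] 78.7
side 34 59 [487.   39.1] [60.2 13.2] 79.38
case [ 512.2 -223.4] [173.7 121.7] 79.96
```

>>> {"fn": "step_arm", "kwargs": {"series": [10, -2, 0, 0, 0.5, 8, -2, 0, 0, 0.5, 0, 0, -40, 0, 0.5, 0, 0, -40, 0, 0.5, 0, 0, -25, 0, 0.5, 0, 0, -15, 0, 0.5, 0, 0, -7, 0, 0.5, 0, 0, -3, 0, 0.5, 0, 0, 0, 0, 0.5]}}

```text
clock: 11.72
eef_pos: [487.4, 39.5, 35.9]
eef_rot: [3.141, -0.0, 1.396]
wrist_force: [-0.0, 0.0, 0.5]
finger_gap: 47.0
finger_force: 0.0
```

>>> {"fn": "step_arm", "kwargs": {"series": [0, 0, 2, 0, 0.5, 0, 0, 0, 0, 1, 0, 0, 0, 0, 1, 0, 0, 0, 0, 1, 0, 0, 0, 0, 1, 0, 0, 0, 0, 1], "squeeze": 25}}

```text
clock: 12.48
eef_pos: [487.1, 39.5, 37.5]
eef_rot: [3.141, -0.0, 1.396]
wrist_force: [0.4, 0.4, -0.7]
finger_gap: 11.8
finger_force: 25.0
```

>>> {"fn": "step_arm", "kwargs": {"series": [0, 0, 10, 0, 1, 0, 0, 25, 0, 1, 0, 0, 30, 0, 1, 0, 0, 10, 0, 1, 2, -20, 0, 0, 1, 4, -40, 0, 0, 1, 4, -40, 0, 0, 1, 4, -40, 0, 0, 1, 4, -40, 0, 0, 1, 4, -40, 0, 0, 1, 2, -25, 0, 0, 1, 2, -20, 0, 0, 1, 0, 0, 0, 0, 1, 0, 0, 0, 0, 1]}}

```text
clock: 14.22
eef_pos: [513.0, -224.8, 112.2]
eef_rot: [-3.141, -0.0, 1.396]
wrist_force: [-0.5, 0.4, -2.2]
finger_gap: 11.9
finger_force: 25.0
```

```bash
cat > m.py <<'E'
from h import *
def go(zt):
    print(manip.read_state()["eef_pos"].round(1))
    for n in("scene","side"):
        W,p=cloud(n); A=np.nan_to_num(W.reshape(-1,3)); p=p.reshape(-1,3)
        m=(abs(A[:,0]-513)<100)&(abs(A[:,1]+225)<110)&(p.max(1)>65); A=A[m]
        for lo,hi in zt:
            B=A[(A[:,2]>lo)&(A[:,2]<hi)]; print(n,lo,len(B),*rect(B))
E
python3 -c "
from m import *
go([(78,88),(74,90),(60,72)])"
```

```text
[ 513.  -224.8  112.2]
scene 78 1557 [ 512.7 -225.8] [142.9  94.3] 80.14
scene 74 1615 [ 512.7 -225.8] [142.9  94.3] 80.14
scene 60 0 [0. 0.] [0. 0.] 0.0
side 78 571 [ 511.4 -221.4] [143.7  91.6] 79.79
side 74 632 [ 511.3 -221.5] [143.8  91.7] 79.61
side 60 3 [ 503.  -159.8] [65.4 25.1] 18.24
```

>>> {"fn": "step_arm", "kwargs": {"series": [1, -1.5, 0, 0, 1, 0, 0, -8, 0, 1, 0, 0, -8, 0, 1, 0, 0, -5, 0, 1, 0, 0, -3, 0, 1, 0, 0, -1, 0, 1, 0, 0, 0, 0, 1, 0, 0, 0, 0, 1]}}

```text
clock: 15.32
eef_pos: [514.1, -227.1, 87.7]
eef_rot: [3.141, 0.0, 1.396]
wrist_force: [0.2, -0.8, -2.5]
finger_gap: 12.1
finger_force: 25.0
```

>>> {"fn": "step_arm", "kwargs": {"series": [0, 0, -1, 0, 1, 0, 0, 0, 0, 1]}}

```text
clock: 15.58
eef_pos: [514.0, -227.0, 86.4]
eef_rot: [-3.142, -0.0, 1.396]
wrist_force: [0.3, 0.1, -2.1]
finger_gap: 11.6
finger_force: 25.0
```

>>> {"fn": "step_arm", "kwargs": {"series": [0, 0, -0.5, 0, 1, 0, 0, 0, 0, 1]}}

```text
clock: 15.82
eef_pos: [514.0, -227.0, 85.9]
eef_rot: [-3.142, -0.0, 1.396]
wrist_force: [0.1, -0.1, -1.9]
finger_gap: 12.0
finger_force: 25.0
```

>>> {"fn": "step_arm", "kwargs": {"series": [0, 0, -0.5, 0, 1, 0, 0, 0, 0, 1]}}

```text
clock: 16.08
eef_pos: [514.1, -227.0, 85.4]
eef_rot: [-3.142, -0.0, 1.396]
wrist_force: [0.5, -1.1, -2.3]
finger_gap: 12.1
finger_force: 25.0
```

>>> {"fn": "step_arm", "kwargs": {"series": [0, 0, -0.5, 0, 1, 0, 0, 0, 0, 1]}}

```text
clock: 16.32
eef_pos: [514.0, -227.0, 84.9]
eef_rot: [-3.142, -0.0, 1.396]
wrist_force: [-0.6, 0.6, -1.5]
finger_gap: 11.7
finger_force: 25.0
```

>>> {"fn": "step_arm", "kwargs": {"series": [0, 0, -0.4, 0, 1, 0, 0, 0, 0, 1]}}

```text
clock: 16.58
eef_pos: [514.1, -227.0, 84.5]
eef_rot: [-3.142, -0.0, 1.396]
wrist_force: [-0.0, -0.7, -2.4]
finger_gap: 11.9
finger_force: 25.0
```

```bash
python3 -c "
from m import *
go([(52,66),(55,60)])
p,_=manip.camera('scene');q,_=manip.camera('side')
cv2.imwrite('pics/s5.png',np.hstack([cv2.resize(p[190:300,120:270],(450,330)),cv2.resize(q[140:230,300:400],(350,315)).copy()if 0 else cv2.resize(q[140:230,300:400],(350,330))]))"
```

```text
[ 514.1 -227.    84.5]
scene 52 1496 [ 514.2 -227.4] [142.   93.5] 80.17
scene 55 1057 [ 515.2 -227.3] [141.5  91.3] 80.27
side 52 545 [ 511.5 -225.4] [145.4  93.5] 79.55
side 55 236 [ 512.4 -223. ] [142.1  90.3] 81.39
```

View pics/s5.png

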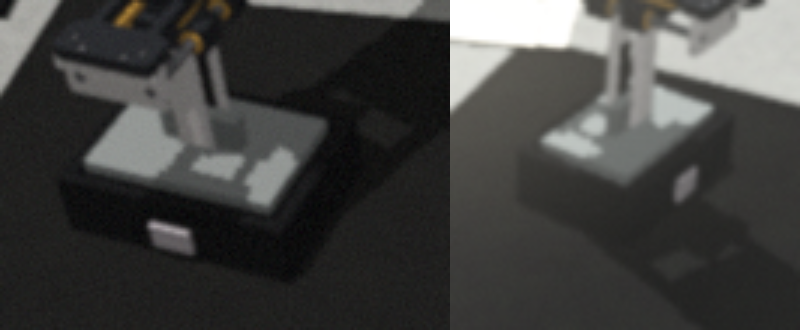

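The lid is centred over the mouth, with an even dark margin around it at (205,150) in the left crop. I keep lowering it in small steps.

>>> {"fn": "step_arm", "kwargs": {"series": [0, 0, -0.4, 0, 1, 0, 0, 0, 0, 1]}}

```text
clock: 17.02
eef_pos: [514.1, -227.0, 84.5]
eef_rot: [3.141, 0.0, 1.396]
wrist_force: [-2.0, 1.5, 4.8]
finger_gap: 11.7
finger_force: 25.0
```

>>> {"fn": "step_arm", "kwargs": {"series": [0, 0, -0.3, 0, 1, 0, 0, 0, 0, 1]}}

```text
clock: 17.27
eef_pos: [514.1, -227.0, 84.5]
eef_rot: [3.141, 0.0, 1.396]
wrist_force: [-4.3, 1.3, 8.5]
finger_gap: 12.0
finger_force: 25.0
```

Contact on the bars. Release, wait, then rise.

>>> {"fn": "step_arm", "kwargs": {"series": [0, 0, 0.5, 0, 1, 0, 0, 0, 0, 0.8, 0, 0, 0, 0, 0.6, 0, 0, 0, 0, 0.6, 0, 0, 0, 0, 0.6, 0, 0, 0, 0, 0.6, 0, 0, 15, 0, 0.6, 0, 0, 30, 0, 0.6, 0, 0, 0, 0, 0.6, 0, 0, 0, 0, 0.6]}}

```text
clock: 18.52
eef_pos: [513.9, -226.9, 129.3]
eef_rot: [-3.141, -0.0, 1.396]
wrist_force: [0.3, -0.5, -0.3]
finger_gap: 37.7
finger_force: 0.0
```

```bash
cat > t.py <<'E'
from m import *
def tilt():
    ax=np.array([np.cos(np.radians(80)),np.sin(np.radians(80))])
    for n in("scene","side"):
        W,p=cloud(n); A=np.nan_to_num(W.reshape(-1,3)); p=p.reshape(-1,3)
        r=A[:,:2]-[513.5,-226]; l=r@ax; w=r@[ax[1],-ax[0]]
        for nm,lo,hi in(("a",40,65),("b",-65,-40)):
            m=(l>lo)&(l<hi)&(abs(w)<38)&(A[:,2]>40)&(A[:,2]<70); print(n,nm,m.sum(),np.median(A[m,2]).round(2))
        m=((abs(l)>77)&(abs(l)<84)|(abs(w)>52)&(abs(w)<58))&(abs(l)<84)&(abs(w)<58)&(A[:,2]>43)&(A[:,2]<60); print("rim",m.sum(),np.median(A[m,2]).round(2))
E
python3 -c "
from t import *
go([(52,66)]);tilt()"
```

```text
[ 513.9 -226.9  129.3]
scene 52 1633 [ 514.6 -227.6] [142.4  92.6] 80.06
side 52 586 [ 512.3 -226. ] [146.5  92. ] 79.72
scene a 316 55.79
scene b 241 55.86
rim 540 48.62
side a 100 54.77
side b 63 54.93
rim 164 47.52
```

>>> {"fn": "step_arm", "kwargs": {"series": [3, 18, 0, 0, 1, 3, 18, 0, 0, 1, 3.5, 18, 0, 0, 1, 0, 0, -15, 0, 1, 0, 0, -15, 0, 1, 0, 0, -8, 0, 1, 0, 0, -4, 0, 1, 0, 0, -2, 0, 1, 0, 0, 0, 0, 1, 0, 0, 0, 0, 1]}}

```text
clock: 19.98
eef_pos: [523.7, -173.1, 85.7]
eef_rot: [3.141, 0.0, 1.396]
wrist_force: [0.5, 0.7, -0.4]
finger_gap: 0.3
finger_force: 0.0
```

>>> {"fn": "step_arm", "kwargs": {"series": [0, 0, -1, 0, 1, 0, 0, 0, 0, 1, 0, 0, -1, 0, 1, 0, 0, 0, 0, 1]}}

```text
clock: 20.48
eef_pos: [523.5, -173.0, 83.3]
eef_rot: [-3.142, -0.0, 1.396]
wrist_force: [0.2, 0.0, -0.4]
finger_gap: 0.7
finger_force: 0.0
```

>>> {"fn": "step_arm", "kwargs": {"series": [0, 0, -1, 0, 1, 0, 0, 0, 0, 1]}}

```text
clock: 20.72
eef_pos: [523.5, -173.0, 82.3]
eef_rot: [-3.141, 0.0, 1.396]
wrist_force: [0.4, -0.1, 1.2]
finger_gap: 0.2
finger_force: 0.0
```

>>> {"fn": "step_arm", "kwargs": {"series": [0, 0, -0.5, 0, 1, 0, 0, -0.5, 0, 1, 0, 0, -0.5, 0, 1, 0, 0, 0, 0, 1]}}

```text
clock: 21.22
eef_pos: [523.6, -172.9, 81.0]
eef_rot: [3.141, -0.0, 1.396]
wrist_force: [-1.6, 1.6, 4.7]
finger_gap: 0.8
finger_force: 2.4
```

>>> {"fn": "step_arm", "kwargs": {"series": [0, 0, -0.5, 0, 1, 0, 0, -0.5, 0, 1, 0, 0, -0.5, 0, 1, 0, 0, 0, 0, 1]}}

```text
clock: 21.72
eef_pos: [523.7, -172.9, 79.5]
eef_rot: [3.141, -0.0, 1.396]
wrist_force: [-1.3, 2.5, 4.5]
finger_gap: -0.0
finger_force: 2.4
```

>>> {"fn": "step_arm", "kwargs": {"series": [0, 0, -0.5, 0, 1, 0, 0, -0.5, 0, 1, 0, 0, -0.5, 0, 1, 0, 0, -0.5, 0, 1, 0, 0, 0, 0, 1]}}

```text
clock: 22.35
eef_pos: [523.7, -172.8, 77.5]
eef_rot: [3.141, -0.0, 1.396]
wrist_force: [-0.4, 2.9, 4.7]
finger_gap: 0.5
finger_force: 2.5
```

>>> {"fn": "step_arm", "kwargs": {"series": [0, 0, -0.5, 0, 1, 0, 0, -0.5, 0, 1, 0, 0, 0, 0, 1]}}

```text
clock: 22.72
eef_pos: [523.7, -172.7, 76.5]
eef_rot: [3.141, -0.0, 1.396]
wrist_force: [-0.3, 4.4, 5.2]
finger_gap: 0.4
finger_force: 2.6
```

>>> {"fn": "step_arm", "kwargs": {"series": [0, 0, -0.5, 0, 1, 0, 0, 0, 0, 1]}}

```text
clock: 22.98
eef_pos: [523.7, -172.7, 76.2]
eef_rot: [3.141, -0.0, 1.396]
wrist_force: [-2.3, 3.6, 7.8]
finger_gap: 0.2
finger_force: 4.0
```

>>> {"fn": "step_arm", "kwargs": {"series": [0, 0, 20, 0, 1, 0, 0, 25, 0, 1, -5, -27, 0, 0, 1, -5, -27, 0, 0, 1, -5, -27, 0, 0, 1, -4, -27, 0, 0, 1, 0, 0, -15, 0, 1, 0, 0, -12, 0, 1, 0, 0, -7, 0, 1, 0, 0, -3, 0, 1, 0, 0, 0, 0, 1, 0, 0, 0, 0, 1]}}

```text
clock: 24.48
eef_pos: [504.8, -281.0, 84.2]
eef_rot: [3.141, 0.0, 1.396]
wrist_force: [-0.8, -0.4, -0.2]
finger_gap: 0.2
finger_force: 0.0
```

>>> {"fn": "step_arm", "kwargs": {"series": [0, 0, -0.5, 0, 1, 0, 0, -0.5, 0, 1, 0, 0, -0.5, 0, 1, 0, 0, 0, 0, 1]}}

```text
clock: 24.98
eef_pos: [504.7, -281.1, 82.7]
eef_rot: [3.141, 0.0, 1.396]
wrist_force: [-0.9, 0.8, 4.9]
finger_gap: 0.5
finger_force: 2.2
```

>>> {"fn": "step_arm", "kwargs": {"series": [0, 0, -0.5, 0, 1, 0, 0, -0.5, 0, 1, 0, 0, -0.5, 0, 1, 0, 0, 0, 0, 1]}}

```text
clock: 25.48
eef_pos: [504.7, -281.2, 81.3]
eef_rot: [3.141, 0.0, 1.396]
wrist_force: [-1.7, 1.0, 6.1]
finger_gap: 0.4
finger_force: 3.0
```

>>> {"fn": "step_arm", "kwargs": {"series": [0, 0, -0.5, 0, 1, 0, 0, -0.5, 0, 1, 0, 0, -0.5, 0, 1, 0, 0, -0.5, 0, 1, 0, 0, -0.5, 0, 1, 0, 0, -0.5, 0, 1, 0, 0, 0, 0, 1]}}

```text
clock: 26.35
eef_pos: [504.6, -281.4, 78.3]
eef_rot: [3.141, 0.001, 1.396]
wrist_force: [-2.0, -1.3, 4.8]
finger_gap: 0.6
finger_force: 3.0
```

>>> {"fn": "step_arm", "kwargs": {"series": [0, 0, -0.5, 0, 1, 0, 0, -0.5, 0, 1, 0, 0, -0.5, 0, 1, 0, 0, 0, 0, 1]}}

```text
clock: 26.85
eef_pos: [504.6, -281.5, 76.8]
eef_rot: [3.141, 0.001, 1.396]
wrist_force: [-1.1, -2.5, 6.7]
finger_gap: 0.5
finger_force: 3.1
```

>>> {"fn": "step_arm", "kwargs": {"series": [0, 0, -0.5, 0, 1, 0, 0, -0.5, 0, 1, 0, 0, 0, 0, 1]}}

```text
clock: 27.22
eef_pos: [504.6, -281.6, 75.9]
eef_rot: [3.141, 0.001, 1.396]
wrist_force: [-2.9, -2.3, 6.8]
finger_gap: 0.2
finger_force: 3.4
```

>>> {"fn": "step_arm", "kwargs": {"series": [0, 0, -0.5, 0, 1, 0, 0, 0, 0, 1]}}

```text
clock: 27.48
eef_pos: [504.6, -281.6, 75.4]
eef_rot: [3.141, 0.001, 1.396]
wrist_force: [-2.2, -2.8, 6.6]
finger_gap: 0.7
finger_force: 3.6
```

>>> {"fn": "step_arm", "kwargs": {"series": [0, 0, -0.5, 0, 1, 0, 0, 0, 0, 1]}}

```text
clock: 27.72
eef_pos: [504.6, -281.7, 75.3]
eef_rot: [3.141, 0.001, 1.396]
wrist_force: [-4.6, -0.9, 11.3]
finger_gap: 0.2
finger_force: 5.8
```

>>> {"fn": "step_arm", "kwargs": {"series": [0, 0, -0.5, 0, 1, 0, 0, 0, 0, 1]}}

```text
clock: 27.98
eef_pos: [504.6, -281.7, 75.3]
eef_rot: [3.141, 0.001, 1.396]
wrist_force: [-7.7, 0.6, 16.9]
finger_gap: 1.2
finger_force: 8.3
```

Bottomed at b. Back to a for the last bit.

>>> {"fn": "step_arm", "kwargs": {"series": [0, 0, 20, 0, 1, 0, 0, 25, 0, 1, 5, 27, 0, 0, 1, 5, 27, 0, 0, 1, 5, 27, 0, 0, 1, 4, 27, 0, 0, 1, 0, 0, -18, 0, 1, 0, 0, -14, 0, 1, 0, 0, -8, 0, 1, 0, 0, -2, 0, 1, 0, 0, 0, 0, 1, 0, 0, 0, 0, 1]}}

```text
clock: 29.48
eef_pos: [523.7, -173.2, 77.2]
eef_rot: [3.141, 0.0, 1.396]
wrist_force: [-0.4, -1.0, 1.0]
finger_gap: 0.7
finger_force: 0.0
```

>>> {"fn": "step_arm", "kwargs": {"series": [0, 0, -0.5, 0, 1, 0, 0, -0.5, 0, 1, 0, 0, 0, 0, 1]}}

```text
clock: 29.85
eef_pos: [523.6, -173.0, 76.0]
eef_rot: [3.141, 0.0, 1.396]
wrist_force: [0.0, 0.7, 0.9]
finger_gap: 0.4
finger_force: 0.6
```

>>> {"fn": "step_arm", "kwargs": {"series": [0, 0, -0.5, 0, 1, 0, 0, 0, 0, 1]}}

```text
clock: 30.1
eef_pos: [523.6, -173.0, 75.6]
eef_rot: [3.141, 0.0, 1.396]
wrist_force: [-0.1, 0.8, 4.2]
finger_gap: 0.4
finger_force: 2.3
```

>>> {"fn": "step_arm", "kwargs": {"series": [0, 0, -0.5, 0, 1, 0, 0, 0, 0, 1]}}

```text
clock: 30.35
eef_pos: [523.7, -173.0, 75.3]
eef_rot: [3.141, 0.0, 1.396]
wrist_force: [-3.1, 2.3, 8.3]
finger_gap: 0.4
finger_force: 4.2
```

>>> {"fn": "step_arm", "kwargs": {"series": [0, 0, -0.5, 0, 1, 0, 0, 0, 0, 1]}}

```text
clock: 30.6
eef_pos: [523.7, -173.0, 75.2]
eef_rot: [3.141, 0.0, 1.396]
wrist_force: [-4.8, 2.8, 13.9]
finger_gap: 0.4
finger_force: 7.0
```

>>> {"fn": "step_arm", "kwargs": {"series": [0, 0, -0.5, 0, 1, 0, 0, 0, 0, 1]}}

```text
clock: 30.85
eef_pos: [523.7, -173.0, 75.2]
eef_rot: [3.141, 0.0, 1.396]
wrist_force: [-6.8, 2.9, 20.4]
finger_gap: 0.7
finger_force: 9.8
```

>>> {"fn": "step_arm", "kwargs": {"series": [0, 0, 10, 0, 1, 0, 0, 30, 0, 1, 0, 0, 50, 0, 1, 0, 0, 50, 0, 1, 0, 0, 0, 0, 1, 0, 0, 0, 0, 1]}}

```text
clock: 31.6
eef_pos: [523.2, -172.9, 212.9]
eef_rot: [-3.14, -0.0, 1.396]
wrist_force: [-0.1, -0.5, 0.1]
finger_gap: 0.3
finger_force: 0.0
```

```bash
python3 -c "
from t import *
go([(44,53)]);tilt()
p,_=manip.camera('scene');cv2.imwrite('pics/s6.png',p)"
```

```text
[ 523.2 -172.9  212.9]
scene 44 1723 [ 510.9 -229. ] [147.2  98.4] 79.85
side 44 777 [ 515.7 -226. ] [172.6 112.9] 79.34
scene a 302 48.82
scene b 254 48.86
rim 569 48.67
side a 107 47.98
side b 67 47.65
rim 184 47.58
```

View pics/s6.png

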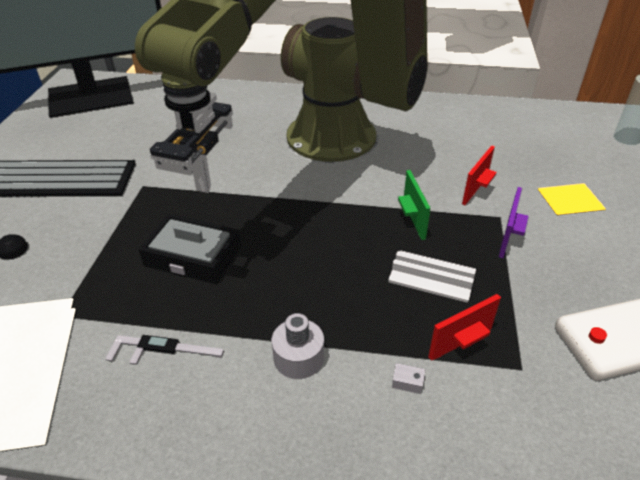

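The lid sits flush and level in the case at about (188,243). The arm is clear and nothing else has moved.

```bash
python3 -c "
from cell import manip
print(manip.sign_off())"
```

```text
the job is handed in; nothing more can be done
None
```

The lid is pressed home in the case, level and flush with the rim to within about 0.4 mm by camera depth; the wrist force while pressing read no more than about 20 N, the bystanders look unmoved, and the job was handed in at about 32 s (no verdict returned).

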